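Make up two batik printing kits

ROBOT

A 6-joint arm with a two-finger parallel gripper is mounted at the origin on the work surface. World frame = base frame: x ahead of the robot, y to its left, z up, the work surface at z = 0. Lengths are in mm, angles in degrees, forces in N, time in s.
With the tool pointing down it reaches from about 225 to 875 mm from the base axis. Payload 3.4 kg.
Tool frame: the origin (TCP) lies at the centre of the arm's flange, where the gripper is bolted on; the fingertips stand 173 mm ahead of it and the grasp point (between the pads) lies 155 mm ahead of it; z points along the fingers, y is the line along which they close (so a half turn about z gives the same grasp; the last joint's range is limited). The gripper opens to 85 mm and grips with 20 to 120 N. Pads are 22 mm wide; open, the fingers measure 114 mm over their backs; the gripper's body (76 mm by 85 mm) begins 54 mm behind the grasp point. The pads swing forward as they close: fully open they stand 13 mm farther back than shut.
Start: joints at [66.578, 15.808, 86.224, -0, 77.962, -6.933], TCP at [163.22, 551.365, 404.728] pointing down, gripper open.
Joint ranges: [-165.64, 165.64], [-43.16, 119.46], [12.63, 154.43], [-67.54, 247.53], [6.08, 155.33], [-154.97, 154.97]. Speed limits (degrees/s): [147.25, 147.25, 180, 180, 180, 180].

INTERFACE

Orientations are given as [roll, pitch, yaw] about the fixed x, y, z axes, in that order (R = Rz(yaw) Ry(pitch) Rx(roll)).
In Python, from station import env gives the robot as it stands. The module is installed in compiled form; this text tells all that it offers.
- The arm moves only by the tool send_rows, never from a script. Its argument "increments" is a list of rows, each an object of numbers: "x", "y", "z": the shift along the tool's x, y, z as a fraction of full scale; "roll": the turn about the tool's z as a fraction of full scale; "gripper": the opening, from -1 (shut) to 1 (fully open), so that 0 is half open. A call has 1 to 10 rows; each row shifts and turns the commanded pose from where the row before left it, along the tool's axes as they then stand; what a row does not reach is not made up. Full scale, the value 1, is 300 mm for a shift and 360 degrees for a turn. A row lasts 1/10 s, in which the tool goes at most 50 mm and 8.59 degrees, less where a joint would pass 70% of its speed; a pose out of reach is approached as far as the arm can. A call with a number of a shift or a turn outside -1 to 1 is refused whole. A call with a gripper value outside its range is refused whole. The fingers move at their own pace and stop on an object; "force" is the grip in N (left out, the last holds). Time passes only in rows, so rows that do not move let the fingers close. It gives the time, the measured TCP pose, the force, the opening and the grip force at its end, in the units of the state.
- env.read_state(): the state, without advancing time (a new reading comes with each control period).
- env.snapshot(name): name is "scene" or "top" or "wrist"; returns a dict with "color" (400x640x3 uint8, red, green, blue), "fx", "fy", "cx", "cy" (pixels), "dist" ([k1, k2, p1, p2, k3] as OpenCV has them; the pictures are not rectified), "R" (3x3) and "t" (3): a world point X has camera coordinates R X + t; the wrist camera has in their place "hand_eye" (4x4, takes a point from camera to tool coordinates, whose origin is the TCP and whose axes are the flange's). Camera axes: x right, y down, z forward; pixel columns grow to the right and rows downward; lengths in mm; the calibration is good to about 2 mm. A picture is of the moment at which its call begins: read the wrist's pose just before it. There is no depth.
- env.sign_off(): hands the job in; it is judged then, once.
The state is a dict: "t": time; "qpos": joint angles; "joint_vel": joint speeds; "joint_efforts": joint torques, N m; "tool_pos": TCP position; "tcp_rot": TCP orientation; "force": force on the tool from outside, world axes, zero at the start; "moment": the same for the moment, N m; "opening": finger opening in mm; "grasp_force": force on a finger pad.
Only numpy, scipy, OpenCV 4.12 (cv2) and the standard library are available. Lean on these libraries where they do the work, as an engineer would, in place of code of your own. Each camera call takes 0.05 s, during which the arm holds its last target. There are 200 camera calls.

TASK

Make up two printing kits from the stock on the bench. In the long narrow tray put the long border stamp in the longer bay and the bar of wax in the shorter bay; in the broad tray put the round stamp in the larger bay and the iron weight in the smaller bay, each upright and flat on the tray's floor. Leave the square stamp, the short border stamp, the jar and the spool standing where they are.

Things in the scene. Friction and masses are not known exactly. Their poses are not given: they have to be found in the camera images.
- round_stamp_grip (a point): Round copper printing stamp, standing on its face: a disc 70 mm across and 14 mm thick with a dark wooden grip bar held above it on two thin copper uprights. The bar lies along the point's x axis, 56 mm long, 16 mm wide (y), 18 mm high, from 50 to 68 mm above the stamp's underside; open space beneath the bar on both sides. This point is the bar's centre, on the disc's axis, 59 mm above the underside. 0.3 kg.
- square_stamp_grip (a point): Square copper stamp, face 60 x 60 mm, 14 mm thick, same uprights and bar (56 mm long, 16 mm wide, 50 to 68 mm up, along x). This point is the bar's centre, 59 mm above the underside. Not wanted in either kit.
- long_stamp_grip (a point): Long border stamp: copper strip face 112 mm (x) by 34 mm (y), 14 mm thick, with wooden grip bar above it along x, 76 mm long, 16 mm wide, from 50 to 68 mm above the underside. This point is the bar's centre, over the middle of the face, 59 mm above the underside. 0.34 kg.
- short_stamp_grip (a point): Short border stamp, like the long one but its face is only 70 mm (x) by 34 mm (y) and its bar 56 mm long. This point is the bar's centre, 59 mm above the underside. Not wanted in either kit.
- wax_center (a point): Bar of solid brown wax, 80 mm (x) by 36 mm (y) by 45 mm high, lying loose. This point is its centre, 22.5 mm above its underside. 0.12 kg.
- weight_knob (a point): Dark iron weight, round: body 50 mm across and 28 mm high, narrowing to a neck, topped by a cylindrical knob 24 mm across from 46 to 66 mm above the underside. This point is the knob's centre on the axis, 56 mm above the underside. 0.4 kg.
- long_tray: Long narrow wooden tray, fixed: 260 mm (x) by 72 mm (y), 16 mm high, floor 5 mm thick, walls and cross divider 5 mm thick. Origin: centre of its underside. Longer bay: inside 140 mm (x) by 62 mm, its centre at tray x = -0.055, y = 0. Shorter bay: inside 105 by 62 mm, its centre at tray x = +0.0725, y = 0.
- broad_tray: Shorter, broader wooden tray, fixed: 185 mm (x) by 105 mm (y), 16 mm high, floor, walls and cross divider 5 mm thick. Origin: centre of its underside. Larger bay: inside 95 mm (x) by 95 mm, its centre at tray x = -0.040, y = 0. Smaller bay: inside 75 mm (x) by 95 mm, its centre at tray x = +0.050, y = 0.
- jar_center (a point): Small glass jar with steel cap among the stock, 32 mm across, 45 mm high; this point is its centre, half-way up. To be left alone.
- spool_center (a point): Small empty wooden spool among the stock, 32 mm across, 42 mm high; this point is its centre, half-way up. To be left alone.
There are look-alikes about, which are no part of the job. Leave any turquoise look-alike of the part that bears wax_center alone.

How it is judged (in metres and radians):
At the end, for the whole second after the job is handed in: Each of the four wanted things flat on the floor of its bay, within 15 mm of the bay's centre each way (the weight 25 mm across the tray), 4 mm in height and 0.1 rad of upright, at rest. Square stamp, short stamp, jar and spool upright within 40 mm of where they began (x of long_stamp_grip in the frame of long_tray between -0.07 and -0.04 m and y of long_stamp_grip in the frame of long_tray between -0.015 and 0.015 m and z of long_stamp_grip in the frame of long_tray between 0.06 and 0.068 m and angle between each of long_stamp_grip, wax_center, round_stamp_grip, weight_knob's own z axis and vertical below 0.1 rad and linear speed of each of long_stamp, wax_bar, round_stamp, weight below 0.02 m/s and x of wax_center in the frame of long_tray between 0.0575 and 0.0875 m and y of wax_center in the frame of long_tray between -0.015 and 0.015 m and z of wax_center in the frame of long_tray between 0.0235 and 0.0315 m and x of round_stamp_grip in the frame of broad_tray between -0.055 and -0.025 m and y of round_stamp_grip in the frame of broad_tray between -0.015 and 0.015 m and z of round_stamp_grip in the frame of broad_tray between 0.06 and 0.068 m and x of weight_knob in the frame of broad_tray between 0.035 and 0.065 m and y of weight_knob in the frame of broad_tray between -0.025 and 0.025 m and z of weight_knob in the frame of broad_tray between 0.057 and 0.065 m and distance of each of square_stamp_grip, short_stamp_grip, jar_center, spool_center from where it was at the start of the episode below 0.04 m and angle between each of square_stamp_grip, short_stamp_grip, jar_center, spool_center's own z axis and vertical below 0.3 rad); the robot touches nothing.
It fails at once if the square stamp is moved more than 40 mm (distance of square_stamp_grip from where it was at the start of the episode above 0.04 m).
It fails at once if the short border stamp is moved more than 40 mm (distance of short_stamp_grip from where it was at the start of the episode above 0.04 m).
It fails at once if the jar is moved more than 40 mm (distance of jar_center from where it was at the start of the episode above 0.04 m).
It fails at once if the spool is moved more than 40 mm (distance of spool_center from where it was at the start of the episode above 0.04 m).
It also fails if it takes over 109 s, if anything falls off the work surface, if the arm or the gripper's body presses on something with over 40 N, if the wrist force passes 120 N, or if a joint passes its speed limit or range.

## Working session

There is one attempt and no reset: what is moved stays moved. The work goes in short steps, Python scripts to look and compute and a tool call to move; the robot and the scene stay as the last step left them, time stands still between calls to the robot, and variables do not carry over. Pictures are saved under pics/ and viewed, at most 14 in all, crops included, and the job is handed in when it is done.

Besides the shell and the picture viewer there is one more tool, called by a JSON object that holds its "name" and its "arguments", one argument or row to a line. send_rows: Moves the arm, as the interface text tells. Shift numbers are shares of 300 mm and turn numbers shares of 360 degrees, none past 1 either way. Its arguments: {"type":"object","properties":{"increments":{"type":"array"},"force":{"type":"number"}},"required":["increments"]}

```bash
mkdir -p pics
python3 - <<'E'
from station import env
import cv2
print(env.read_state())
for n in("top","scene","wrist"):
    s=env.snapshot(n)
    cv2.imwrite(f"pics/{n}0.png",s["color"][:,:,::-1])
    print({k:v for k,v in s.items() if k!="color"})
E
```

```text
{'t': 0.0, 'qpos': array([ 6.65783060e+01,  1.58499513e+01,  8.62926876e+01,  3.86908601e-04,
        7.79626647e+01, -6.93243009e+00]), 'joint_vel': array([ 0.01884995, -0.03987   ,  0.03547119,  0.09224304, -0.07927416,
        0.00063121]), 'joint_efforts': array([-5.42216258e-04, -4.16773725e+01, -2.45800531e+01, -1.10262899e-04,
        1.11321532e-02,  8.69108391e-06]), 'tool_pos': array([163.13019923, 551.17679862, 403.83384882]), 'tcp_rot': array([-1.79895512e+02, -1.30854860e-02,  1.63510643e+02]), 'force': array([ 0.00178837,  0.86275659, -0.73223057]), 'moment': array([ 0.04818069, -0.04198743,  0.01717954]), 'grasp_force': 0.0, 'opening': 85.61004565520268}
{'fx': 408.3771444368148, 'fy': 408.3771444368148, 'cx': 319.4259581492736, 'cy': 203.4293923770185, 'dist': array([-0.03898714,  0.        ,  0.        ,  0.        ,  0.        ]), 'R': array([[ 0.01861494, -0.99966087,  0.01821045],
       [-0.98753178, -0.02123054, -0.15598157],
       [ 0.15631529, -0.01507981, -0.98759209]]), 't': array([-30.38655764, 493.52500289, 983.15127476])}
{'fx': 512.956430886613, 'fy': 5
[... 198 characters left out ...]
282],
       [ 0.63272574,  0.29561017, -0.71573233],
       [-0.66079562, -0.27578313, -0.69806362]]), 't': array([ 185.89593927, -268.07448246, 1401.81365916])}
{'fx': 347.0869745130753, 'fy': 347.0869745130753, 'cx': 320.5331550940738, 'cy': 203.38440881743568, 'dist': array([-0.03093923,  0.        ,  0.        ,  0.        ,  0.        ]), 'hand_eye': array([[-4.20479671e-04, -9.45160992e-01, -3.26604534e-01,
         8.40476382e+01],
       [ 9.99999676e-01, -6.21381470e-04,  5.10788963e-04,
        -3.10810333e-01],
       [-6.85723808e-04, -3.26604214e-01,  9.45160948e-01,
         3.19339373e+01],
       [ 0.00000000e+00,  0.00000000e+00,  0.00000000e+00,
         1.00000000e+00]])}
```

View pics/top0.png

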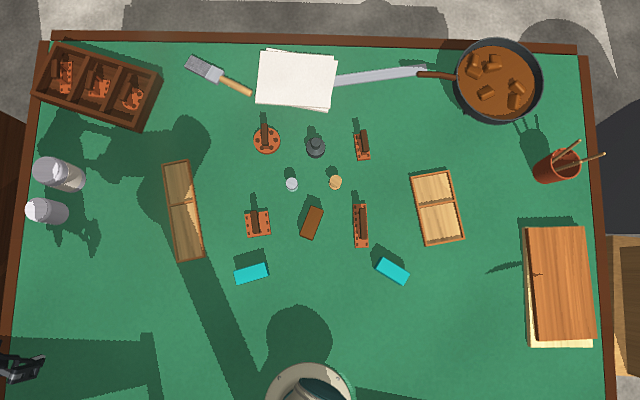

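View pics/scene0.png

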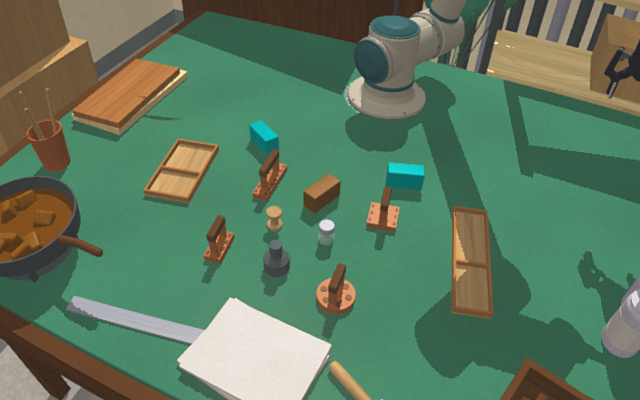

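View pics/wrist0.png

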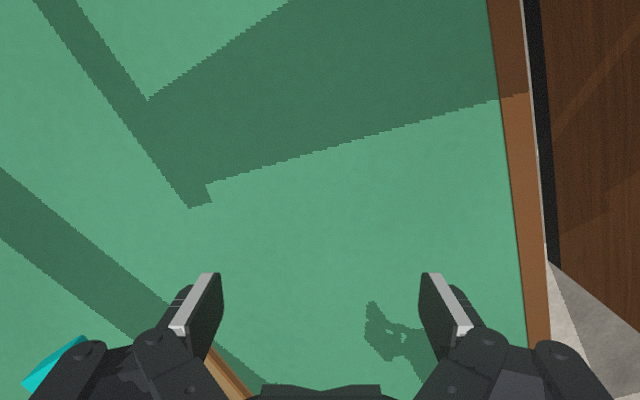

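The top view shows the round stamp (266,138), weight (315,146), short stamp (362,144), jar (292,184), spool (335,182), square stamp (258,222), wax (311,222), long stamp (360,222), long tray (183,210) and broad tray (437,207). The turquoise bars are decoys. The scene view shows the same items, and the wrist sees only a corner of the tray.

```bash
cat > h.py <<'E'
import numpy as np, cv2
from scipy.spatial.transform import Rotation as Ro
from station import env
def cam(s,st=None):
    K=np.array([[s["fx"],0,s["cx"]],[0,s["fy"],s["cy"]],[0,0,1]])
    if "hand_eye" in s:
        T=np.eye(4);T[:3,:3]=Ro.from_euler("xyz",st["tcp_rot"],degrees=True).as_matrix();T[:3,3]=st["tool_pos"]
        W=np.linalg.inv(T@s["hand_eye"]);return K,s["dist"],W[:3,:3],W[:3,3]
    return K,s["dist"],s["R"],s["t"]
def ray(c,px):
    K,d,R,t=c
    n=cv2.undistortPoints(np.array(px,float).reshape(-1,1,2),K,d).reshape(-1,2)
    D=np.c_[n,np.ones(len(n))]@R
    return -R.T@t,D
def plane(c,px,z):
    C,D=ray(c,px);return C+D*((z-C[2])/D[:,2])[:,None]
def proj(c,X):
    K,d,R,t=c
    return cv2.projectPoints(np.array(X,float).reshape(-1,1,3),cv2.Rodrigues(R)[0],t,K,d)[0].reshape(-1,2)
def tri(c1,p1,c2,p2):
    A=np.zeros((3,3));b=np.zeros(3)
    for c,p in((c1,p1),(c2,p2)):
        C,D=ray(c,[p]);D=D[0]/np.linalg.norm(D[0]);P=np.eye(3)-np.outer(D,D);A+=P;b+=P@C
    return np.linalg.solve(A,b)
E
python3 - <<'E'
import cv2
a=cv2.imread("pics/top0.png");b=cv2.imread("pics/scene0.png")
cv2.imwrite("pics/top_c.png",cv2.resize(a[110:290,235:475],None,fx=3.3,fy=3.3,interpolation=cv2.INTER_NEAREST))
cv2.imwrite("pics/scene_c.png",cv2.resize(b[120:320,195:415],None,fx=3,fy=3,interpolation=cv2.INTER_NEAREST))
for n,p in dict(bar_long=(360,215),copper=(259,222),wax=(311,220),tray=(420,190),knob=(315,140),floor=(180,200),rim=(412,180)).items():
    print(n,a[p[1],p[0]],cv2.cvtColor(a,cv2.COLOR_BGR2HSV)[p[1],p[0]])
E
```

```text
bar_long [40 60 84] [ 14 134  84]
copper [ 70 117 212] [ 10 171 212]
wax [ 43  85 131] [ 14 171 131]
tray [112 171 212] [ 18 120 212]
knob [95 98 88] [81 26 98]
floor [ 71 108 129] [ 19 115 129]
rim [ 82 145 215] [ 14 158 215]
```

View pics/top_c.png

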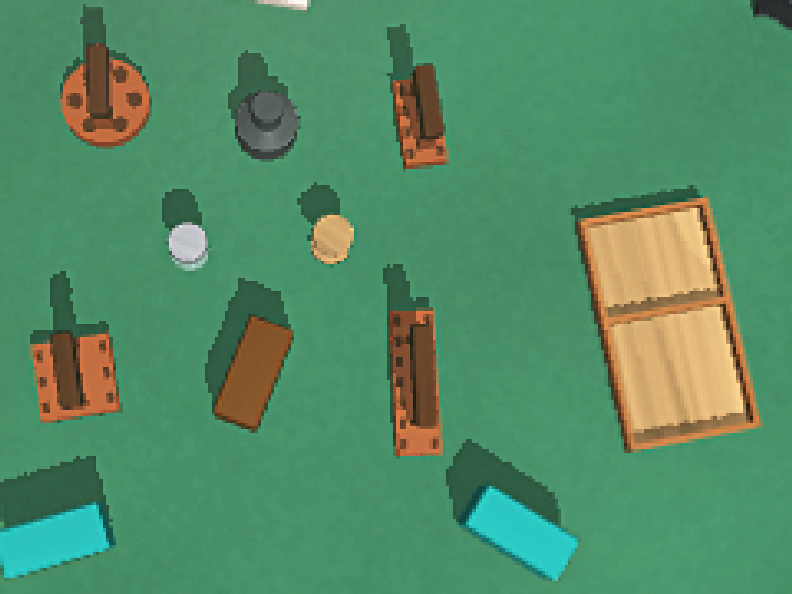

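View pics/scene_c.png

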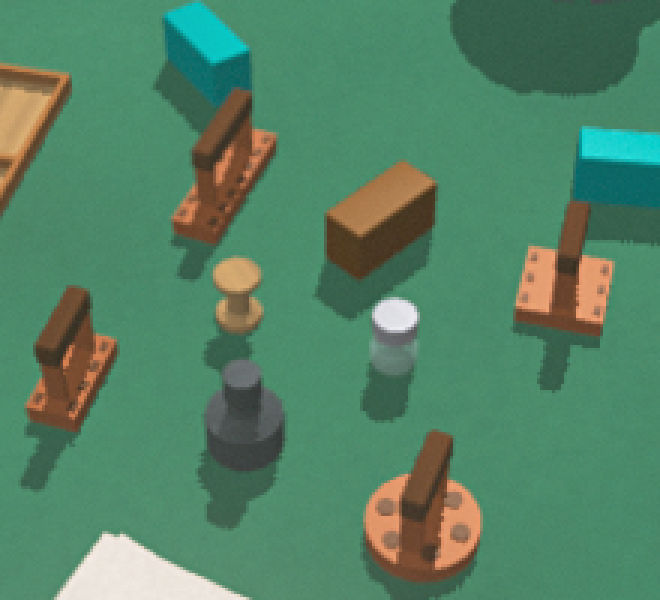

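The crops confirm it. In the top crop the round stamp, weight, wax and long stamp are clear, and nothing touches them. In the scene crop the bars and wax top stand out cleanly.

```bash
cat > m.py <<'E'
from h import *
S=env.snapshot("top");ct=cam(S);Z=env.snapshot("scene");cs=cam(Z)
def mask(s,lo,hi,box):
    hsv=cv2.cvtColor(s["color"],cv2.COLOR_RGB2HSV);m=cv2.inRange(hsv,lo,hi)
    k=np.zeros_like(m);x0,y0,x1,y1=box;k[y0:y1,x0:x1]=255;m&=k
    c=max(cv2.findContours(m,cv2.RETR_EXTERNAL,cv2.CHAIN_APPROX_NONE)[0],key=cv2.contourArea)
    return c
def cen(c):
    m=cv2.moments(c);return m["m10"]/m["m00"],m["m01"]/m["m00"]
def rect(c,cam,z):
    P=plane(cam,c.reshape(-1,2),z)[:,:2]
    (x,y),(w,h),a=cv2.minAreaRect(P.astype(np.float32))
    if w<h:w,h,a=h,w,a+90
    return np.round([x,y,w,h,(a+90)%180-90],1)
BAR=((5,60,30),(22,200,112))
if __name__=="__main__":
    B={"round":((255,120,280,150),(328,262,347,296)),"long":((358,200,372,245),(258,148,281,178)),"short":((357,128,372,158),(203,214,228,243)),"square":((248,208,262,240),(379,186,395,216))}
    for n,(b,b2) in B.items():
        c=mask(S,*BAR,b);print(n,"bar",rect(c,ct,64),cen(c))
        c2=mask(Z,*BAR,b2);print("   scene",rect(c2,cs,60),"tri",tri(ct,cen(c),cs,cen(c2)).round(1))
        cc=mask(S,(3,130,60),(20,255,255),(b[0]-20,b[1]-15,b[2]+20,b[3]+15));print("   face",rect(cc,ct,12))
    c=mask(S,(8,140,90),(20,255,175),(296,200,330,245));print("wax",rect(c,ct,45))
    c2=mask(Z,(8,60,105),(20,255,175),(300,170,345,200));print("   scene",rect(c2,cs,45),"tri",tri(ct,cen(c),cs,cen(c2)).round(1))
    for n,b,b2 in(("long",(150,150,215,275),(445,200,500,325)),("broad",(400,160,475,255),(140,130,225,205))):
        c=mask(S,(8,60,60),(25,255,255),b);print("tray",n,rect(c,ct,16))
        c2=mask(Z,(8,60,60),(25,255,255),b2);print("   scene",rect(c2,cs,16),"tri",tri(ct,cen(c),cs,cen(c2)).round(1))
    c=mask(S,(0,0,40),(180,70,125),(304,132,328,160));print("weight",rect(c,ct,30))
    print("knob tri",tri(ct,(235.5+267/3.3,110+105/3.3),cs,(195+242/3,120+372/3)).round(1), plane(ct,[(235+267/3.3,110+105/3.3)],66).round(1))
    print("jar",plane(ct,[(292,184)],45),"spool",plane(ct,[(335.5,182)],42))
E
python3 m.py
```

```text
round bar [658.2 117.   68.2  29.9   2.5] (264.38009592326136, 135.60071942446044)
   scene [670.4 130.4  68.1  21.7  -7.3] tri [666.7 124.9  40.1]
   face [664.3 123.1  75.9  70.   53.5]
long bar [ 4.469e+02 -1.256e+02  7.840e+01  1.700e+01  2.000e-01] (362.53229166666665, 223.27916666666664)
   scene [ 451.5 -110.9   87.1   35.7   -7.7] tri [ 444.  -124.6   48.1]
   face [ 443.9 -126.1  111.5   34.8    3.3]
short bar [ 649.1 -125.5   61.8   25.     9.1] (364.13839285714283, 140.57738095238093)
   scene [ 656.4 -124.4   65.6   33.6   31.1] tri [ 654.2 -128.4   54.4]
   face [ 657.3 -128.9   81.    34.8    8.1]
square bar [442.4 135.4  56.   20.3   8.6] (254.51764705882354, 221.67320261437908)
   scene [452.7 142.1  78.4  14.   10.2] tri [445.4 140.7  33.1]
   face [444.9 136.8  65.1  60.3  10.2]
wax [445.8  -1.1  78.3  34.5 -20.3]
   scene [449.6   3.2  78.   33.6 -20.2] tri [446.5  -2.3  41.5]
tray long [475.  328.3 260.7  74.3  13.1]
   scene [481.4 333.5 270.9  75.   13. ] tri [475.2 337.   -9.7]
tray broad [ 494.5 -323.6  185.3  108.1   11.6]
   scene [ 501.3 -316.7  198.3  112.3   11.3] tri [ 4.951e+02 -3.278e+02  1.000e-01]
weight [642.9  -6.5  53.6  46.6   1.3]
knob tri [645.2  -7.   63. ] [[645.3  -8.4  66. ]]
jar [[540.8658424   49.20629057  45.        ]] spool [[549.06551157 -59.90675483  42.        ]]
```

{"name": "send_rows", "arguments": {
  "increments": [
    {"roll":-0.0183},
    {"roll":-0.0183},
    {"roll":-0.0183},
    {"x":-0.05,"y":-0.144},
    {"x":-0.05,"y":-0.144},
    {"x":-0.05,"y":-0.144},
    {"x":-0.05,"y":-0.144},
    {"x":-0.05,"y":-0.144},
    {"x":-0.05,"y":-0.144},
    {"x":-0.05,"y":-0.144}
  ]
}}

```text
schema error: expected keys x, y, z, roll, gripper
```

{"name": "send_rows", "arguments": {
  "increments": [
    {"x":-0.05,"y":-0.144},
    {"x":-0.05,"y":-0.144},
    {"x":-0.05,"y":-0.144},
    {"x":-0.05,"y":-0.144},
    {"x":-0.05,"y":-0.144},
    {"x":-0.05,"y":-0.144},
    {"x":-0.05,"y":-0.144},
    {"x":-0.05,"y":-0.144},
    {"x":-0.05,"y":-0.144},
    {"x":0}
  ]
}}

```text
schema error: expected keys x, y, z, roll, gripper
```

```bash
cat > w.py <<'E'
import sys
from h import *
st=env.read_state();s=env.snapshot("wrist");np.save("w_"+sys.argv[1]+".npy",dict(st=st,s=s),allow_pickle=True)
cv2.imwrite("pics/w_"+sys.argv[1]+".png",s["color"][:,:,::-1]);print(st["t"],st["tool_pos"].round(1),st["tcp_rot"].round(1),st["qpos"].round(1),st["opening"])
E
cat > go.py <<'E'
import sys
from h import *
# x y z yaw target -> roll share, then shifts (mm and share) in tool axes after turning
x,y,z,yaw=map(float,sys.argv[1:5]);st=env.read_state();p=st["tool_pos"]
d=(st["tcp_rot"][2]-yaw+90)%180-90 if len(sys.argv)<6 else st["tcp_rot"][2]-yaw
a=np.radians(yaw if len(sys.argv)>5 else st["tcp_rot"][2]-d);D=np.array([x,y,z])-p
v=np.array([np.cos(a)*D[0]+np.sin(a)*D[1],np.sin(a)*D[0]-np.cos(a)*D[1],-D[2]])
print("t",st["t"],"at",p.round(1),st["tcp_rot"].round(1),"roll deg",round(d,1),"share",round(d/360,4),"tool mm",v.round(1),"shares",(v/300).round(4),"rows",np.linalg.norm(v)/45)
E
python3 w.py a
```

```text
0.25 [163.2 551.3 404.3] [-180.    -0.   163.5] [66.6 15.8 86.3  0.  78.  -6.9] 85.24254681102921
```

View pics/w_a.png

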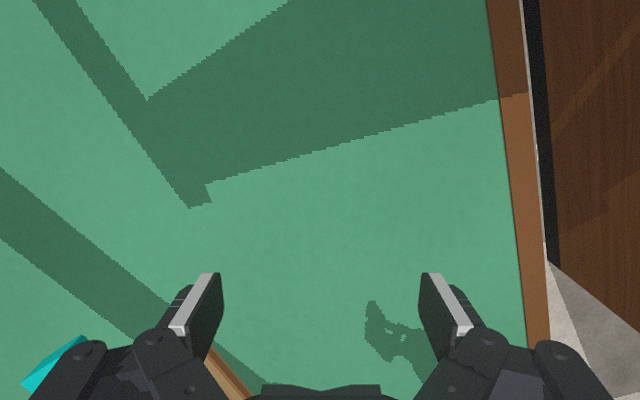

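All five keys are needed in every row. The arm has not moved, so the picture is unchanged from the start.

{"name": "send_rows", "arguments": {
  "increments": [
    {"x":0,"y":0,"z":0,"roll":-0.0183,"gripper":1},
    {"x":0,"y":0,"z":0,"roll":-0.0183,"gripper":1},
    {"x":0,"y":0,"z":0,"roll":-0.0183,"gripper":1},
    {"x":-0.05,"y":-0.144,"z":0,"roll":0,"gripper":1},
    {"x":-0.05,"y":-0.144,"z":0,"roll":0,"gripper":1},
    {"x":-0.05,"y":-0.144,"z":0,"roll":0,"gripper":1},
    {"x":-0.05,"y":-0.144,"z":0,"roll":0,"gripper":1},
    {"x":-0.05,"y":-0.144,"z":0,"roll":0,"gripper":1},
    {"x":-0.05,"y":-0.144,"z":0,"roll":0,"gripper":1},
    {"x":-0.05,"y":-0.144,"z":0,"roll":0,"gripper":1}
  ]
}}

```text
t: 1.3
tool_pos: [285.4, 253.8, 404.9]
tcp_rot: [180.0, 0.1, -176.7]
force: [0.0, -0.4, 0.3]
opening: 85.6
grasp_force: 0.0
```

{"name": "send_rows", "arguments": {
  "increments": [
    {"x":-0.05,"y":-0.144,"z":0,"roll":0,"gripper":1},
    {"x":-0.05,"y":-0.144,"z":0,"roll":0,"gripper":1},
    {"x":-0.05,"y":-0.144,"z":0,"roll":0,"gripper":1},
    {"x":-0.05,"y":-0.144,"z":0,"roll":0,"gripper":1},
    {"x":-0.05,"y":-0.144,"z":0,"roll":0,"gripper":1},
    {"x":-0.05,"y":-0.144,"z":0,"roll":0,"gripper":1},
    {"x":-0.05,"y":-0.144,"z":0,"roll":0,"gripper":1},
    {"x":-0.05,"y":-0.144,"z":0,"roll":0,"gripper":1},
    {"x":-0.05,"y":-0.144,"z":0,"roll":0,"gripper":1},
    {"x":0,"y":0,"z":0,"roll":0,"gripper":1}
  ]
}}

```text
t: 2.3
tool_pos: [444.5, -129.8, 404.6]
tcp_rot: [-179.8, 0.1, -177.0]
force: [-0.3, 1.1, 0.4]
opening: 85.1
grasp_force: 0.0
```

```bash
python3 w.py b
```

```text
2.3 [ 444.5 -129.8  404.6] [-1.798e+02  1.000e-01 -1.770e+02] [-2.480e+01  6.000e+00  9.900e+01 -1.000e-01  7.480e+01 -1.178e+02] 85.13543093981203
```

View pics/w_b.png

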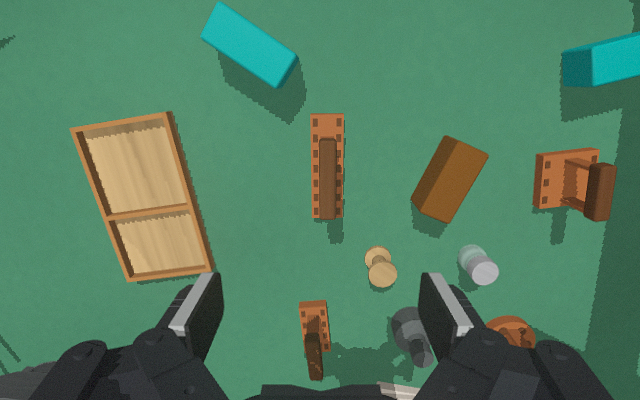

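The wrist view shows the long stamp upright at (327,166) with its bar at (328,178), the wax at (450,180), and the broad tray at (143,196).

```bash
python3 - <<'E'
from m import *
d=np.load("w_b.npy",allow_pickle=True).item();cw=cam(d["s"],d["st"]);W=d["s"]
c=mask(W,*BAR,(316,135,340,219));print("long bar",rect(c,cw,68),cen(c))
t=mask(S,*BAR,(358,200,372,245));print(" tri",tri(cw,cen(c),ct,cen(t)).round(1))
f=mask(W,(3,100,60),(20,255,255),(295,100,355,235));print(" face",rect(f,cw,14))
x=mask(W,(8,140,90),(20,255,175),(400,125,495,230));print("wax",rect(x,cw,45),"tri",tri(cw,cen(x),ct,cen(mask(S,(8,140,90),(20,255,175),(296,200,330,245)))).round(1))
b=mask(W,(8,60,60),(25,255,255),(60,100,225,290));print("tray",rect(b,cw,16),"tri",tri(cw,cen(b),ct,cen(mask(S,(8,60,60),(25,255,255),(400,160,475,255)))).round(1))
E
python3 go.py 444 -126 214 3.3
```

```text
long bar [ 443.1 -123.4   75.2   18.1    3.9] (334.4529220779221, 178.92748917748918)
 tri [ 417.2 -119.9  149.7]
 face [ 446.  -124.6  114.7   33.9    3.3]
wax [444.5  -7.4  78.1  49.5 -20.5] tri [446.7  -0.7  29.5]
tray [ 495.  -319.5  184.9  111.3   11.6] tri [ 430.  -254.   157.7]
t 2.45 at [ 441.9 -124.8  404.3] [ 1.799e+02 -1.000e-01 -1.768e+02] roll deg -0.1 share -0.0002 tool mm [ -2.   -1.3 190.3] shares [-0.0067 -0.0045  0.6344] rows 4.22981917184586
```

```bash
python3 w.py c
cat > mw.py <<'E'
import sys
from m import *
d=np.load(f"w_{sys.argv[1]}.npy",allow_pickle=True).item();cw=cam(d["s"],d["st"]);W=d["s"]
x=mask(W,(8,140,90),(20,255,175),(400,125,495,230));b=mask(W,(8,60,60),(25,255,255),(60,100,225,290))
c=mask(W,*BAR,(316,135,340,219));f=mask(W,(3,100,60),(20,255,255),(295,100,355,235))
print("bar",rect(c,cw,66),"face",rect(f,cw,14),"wax",rect(x,cw,45),"tray",rect(b,cw,16))
# corner triangulation top/wrist: tray corners and face corners, by extreme points
def corners(c):
    p=cv2.boxPoints(cv2.minAreaRect(c));return p
def match(cA,kA,cB,kB,z):
    A=corners(cA);B=corners(cB);PA=plane(kA,A,z)[:,:2];PB=plane(kB,B,z)[:,:2]
    r=[]
    for i,a in enumerate(PA):
        j=np.argmin(np.linalg.norm(PB-a,axis=1));r.append(tri(kA,A[i],kB,B[j]))
    r=np.array(r);return r.mean(0).round(1),r[:,2].round(0)
print("tray tri",match(b,cw,mask(S,(8,60,60),(25,255,255),(400,160,475,255)),ct,16))
print("bar tri",match(c,cw,mask(S,*BAR,(358,200,372,245)),ct,66))
E
python3 mw.py c
```

```text
2.45 [ 441.9 -124.8  404.3] [ 1.799e+02 -1.000e-01 -1.768e+02] [ -24.5    5.8   99.3    0.    75.  -117.7] 85.41499426874476
bar [ 441.  -117.9   72.7   13.3    9.9] face [ 446.1 -124.6  114.1   33.9    3.3] wax [444.6  -7.3  78.2  49.2 -20.2] tray [ 494.9 -319.5  184.8  111.5   11.5]
tray tri (array([ 422.9, -256.8,  148.3]), array([157., -10., 222., 224.]))
bar tri (array([ 424.2, -118.4,  106.8]), array([ 79.,  52., 152., 144.]))
```

{"name": "send_rows", "arguments": {
  "increments": [
    {"x":-0.008,"y":-0.002,"z":0.12,"roll":0,"gripper":1},
    {"x":0,"y":0,"z":0.12,"roll":0,"gripper":1},
    {"x":0,"y":0,"z":0.06,"roll":0,"gripper":1},
    {"x":0,"y":0,"z":0,"roll":0,"gripper":1},
    {"x":0,"y":0,"z":0,"roll":0,"gripper":1}
  ]
}}

```text
t: 3.1
tool_pos: [444.8, -124.7, 315.3]
tcp_rot: [-180.0, 0.0, -176.6]
force: [0.1, 0.5, 0.2]
opening: 85.5
grasp_force: 0.0
```

```bash
python3 w.py d;python3 - <<'E'
import cv2
a=cv2.imread("pics/w_c.png")[90:240,280:370];b=cv2.imread("pics/w_d.png")[40:240,250:400]
b=cv2.resize(b,None,fx=3,fy=3,interpolation=0);a=cv2.resize(a,None,fx=3.5,fy=3.5,interpolation=0)
a=cv2.copyMakeBorder(a,0,600-a.shape[0],0,0,0)
cv2.imwrite("pics/cd.png",cv2.hconcat([b,a]))
E
```

```text
3.1 [ 444.8 -124.7  315.3] [-180.     0.  -176.6] [ -24.3   10.3  107.5    0.    62.1 -117.7] 85.54870799234008
```

View pics/cd.png

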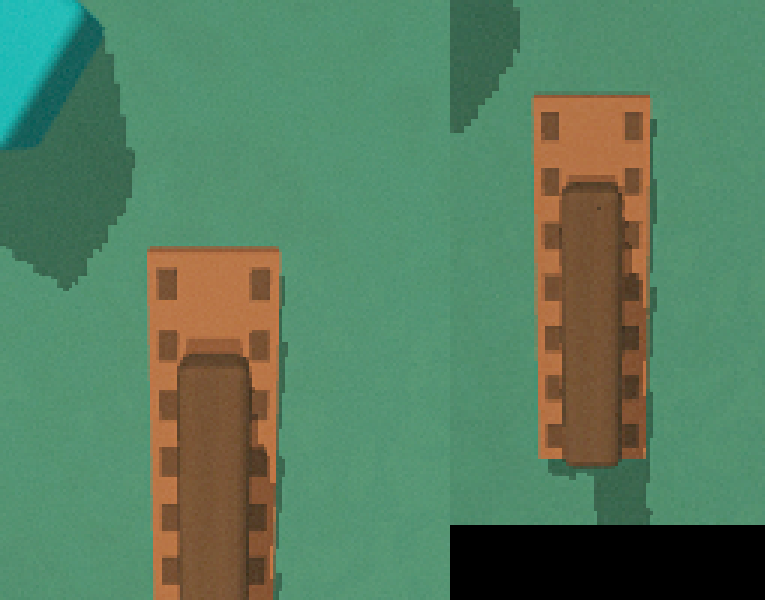

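Lower-view crop: the bar's near end is at pixel (321,161). In the higher view it is at (320.3,144.3).

```bash
python3 - <<'E'
from h import *
C=[cam(d["s"],d["st"]) for d in(np.load(f"w_{k}.npy",allow_pickle=True).item() for k in "cd")]
print(tri(C[0],(320.3,144.3),C[1],(321,161.3)).round(1),plane(C[0],[(320.3,144.3),(320.3,223)],68).round(1),plane(C[1],[(321,161.3)],68).round(1))
E
python3 go.py 444.5 -125.5 214 3.3
```

```text
[ 409.6 -126.6   57.2] [[ 407.8 -126.6   68. ]
 [ 482.2 -122.5   68. ]] [[ 407.3 -126.9   68. ]]
t 3.15 at [ 445.2 -125.   315.9] [-1.799e+02  1.000e-01 -1.767e+02] roll deg 0.0 share 0.0001 tool mm [  0.7  -0.4 101.9] shares [ 0.0024 -0.0014  0.3397] rows 2.2645702195435162
```

{"name": "send_rows", "arguments": {
  "force": 45,
  "increments": [
    {"x":0,"y":0,"z":0.14,"roll":0,"gripper":1},
    {"x":0,"y":0,"z":0.14,"roll":0,"gripper":1},
    {"x":0,"y":0,"z":0.057,"roll":0,"gripper":0},
    {"x":0,"y":0,"z":0,"roll":0,"gripper":-0.7},
    {"x":0,"y":0,"z":0,"roll":0,"gripper":-1},
    {"x":0,"y":0,"z":0,"roll":0,"gripper":-1},
    {"x":0,"y":0,"z":0,"roll":0,"gripper":-1},
    {"x":0,"y":0,"z":0,"roll":0,"gripper":-1},
    {"x":0,"y":0,"z":0,"roll":0,"gripper":-1},
    {"x":0,"y":0,"z":0,"roll":0,"gripper":-1}
  ]
}}

```text
t: 4.15
tool_pos: [445.6, -125.5, 215.2]
tcp_rot: [-179.9, 0.2, -176.7]
force: [-0.1, 2.1, 7.4]
opening: 15.5
grasp_force: 46.5
```

{"name": "send_rows", "arguments": {
  "increments": [
    {"x":0,"y":0,"z":-0.05,"roll":0,"gripper":-1},
    {"x":0,"y":0,"z":-0.12,"roll":0,"gripper":-1},
    {"x":0,"y":0,"z":-0.14,"roll":0,"gripper":-1},
    {"x":0,"y":0,"z":-0.14,"roll":-0.014,"gripper":-1},
    {"x":0,"y":0,"z":0,"roll":-0.014,"gripper":-1},
    {"x":0,"y":0,"z":0,"roll":0,"gripper":-1}
  ]
}}

```text
t: 4.75
tool_pos: [444.5, -125.4, 349.9]
tcp_rot: [-179.9, 0.1, -166.7]
force: [-0.6, 0.1, -3.1]
opening: 15.4
grasp_force: 45.1
```

```bash
python3 go.py 421.4 316.5 350 13.1
```

```text
t 4.75 at [ 444.5 -125.4  349.9] [-1.799e+02  1.000e-01 -1.667e+02] roll deg 0.2 share 0.0007 tool mm [-7.760e+01  4.357e+02 -1.000e-01] shares [-2.5880e-01  1.4522e+00 -2.0000e-04] rows 9.833917699303154
```

{"name": "send_rows", "arguments": {
  "increments": [
    {"x":-0.025,"y":0.145,"z":0,"roll":0,"gripper":-1},
    {"x":-0.026,"y":0.145,"z":0,"roll":0,"gripper":-1},
    {"x":-0.026,"y":0.145,"z":0,"roll":0,"gripper":-1},
    {"x":-0.026,"y":0.145,"z":0,"roll":0,"gripper":-1},
    {"x":-0.026,"y":0.145,"z":0,"roll":0,"gripper":-1},
    {"x":-0.026,"y":0.145,"z":0,"roll":0,"gripper":-1},
    {"x":-0.026,"y":0.145,"z":0,"roll":0,"gripper":-1},
    {"x":-0.026,"y":0.145,"z":0,"roll":0,"gripper":-1},
    {"x":-0.026,"y":0.145,"z":0,"roll":0,"gripper":-1},
    {"x":-0.026,"y":0.147,"z":0,"roll":0,"gripper":-1}
  ]
}}

```text
t: 5.75
tool_pos: [418.6, 317.7, 347.0]
tcp_rot: [-179.9, -0.2, -166.7]
force: [1.2, -1.0, -3.3]
opening: 15.2
grasp_force: 45.3
```

{"name": "send_rows", "arguments": {
  "increments": [
    {"x":0,"y":0,"z":0,"roll":0,"gripper":-1},
    {"x":0,"y":0,"z":0,"roll":0,"gripper":-1},
    {"x":0,"y":0,"z":0,"roll":0,"gripper":-1}
  ]
}}

```text
t: 6.05
tool_pos: [419.2, 315.4, 347.4]
tcp_rot: [-179.9, -0.2, -166.7]
force: [-0.8, -0.2, -3.3]
opening: 15.4
grasp_force: 45.7
```

```bash
python3 w.py e
```

```text
6.05 [419.2 315.4 347.4] [-179.9   -0.2 -166.7] [ 29.4  13.8  97.5  -0.   68.8 -73.9] 15.355220767270653
```

View pics/w_e.png

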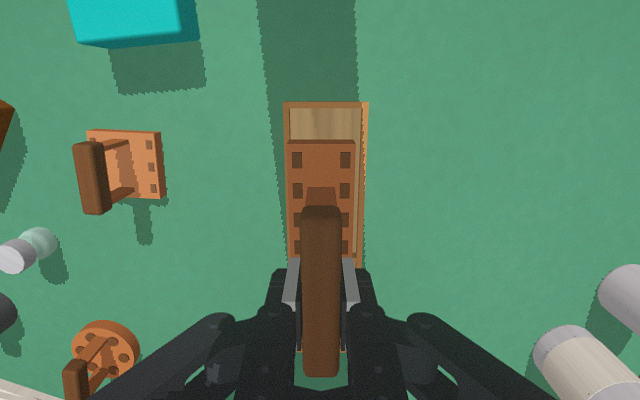

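The stamp is held level. The tray's near end runs from (284,102) to (368,102).

Run:
```python
from h import *
d=np.load("w_e.npy",allow_pickle=True).item();c=cam(d["s"],d["st"])
P=plane(c,[(284,102),(368.5,102),(364,265)],16);print(P.round(1),np.linalg.norm(P[0]-P[1]))
u=np.array([np.cos(np.radians(13.1)),np.sin(np.radians(13.1))]);m=P[:2,:2].mean(0)
print("tray centre",m+130*u,"bay",m+75*u)
T=plane(c,[(288,141),(355,141)],290-0)  # unused check
for z in(133+14,): 
    Q=plane(c,[(288,141),(355,141)],z);print("stamp near edge",Q.round(1),(Q[:,:2].mean(0)+56*u).round(1))
```

```text
[[357.5 268.8  16. ]
 [341.3 337.2  16. ]
 [489.3 374.6  16. ]] 70.32691962653128
tray centre [476.01749849 332.47905472] bay [422.44882029 320.01323281]
stamp near edge [[366.1 285.9 147. ]
 [358.6 317.5 147. ]] [416.9 314.4]
```

{"name": "send_rows", "arguments": {
  "increments": [
    {"x":-0.013,"y":0.007,"z":0.12,"roll":0,"gripper":-1},
    {"x":0,"y":0,"z":0.14,"roll":0,"gripper":-1},
    {"x":0,"y":0,"z":0.12,"roll":0,"gripper":-1},
    {"x":0,"y":0,"z":0.02,"roll":0,"gripper":-1},
    {"x":0,"y":0,"z":0.01,"roll":0,"gripper":-1},
    {"x":0,"y":0,"z":0.008,"roll":0,"gripper":-1},
    {"x":0,"y":0,"z":0.005,"roll":0,"gripper":-1},
    {"x":0,"y":0,"z":0,"roll":0,"gripper":-1}
  ]
}}

```text
t: 6.9
tool_pos: [423.5, 319.5, 223.0]
tcp_rot: [180.0, 0.2, -166.7]
force: [-0.9, -0.2, -3.6]
opening: 15.3
grasp_force: 45.7
```

{"name": "send_rows", "arguments": {
  "increments": [
    {"x":0,"y":0,"z":0.005,"roll":0,"gripper":-1},
    {"x":0,"y":0,"z":0.005,"roll":0,"gripper":-1},
    {"x":0,"y":0,"z":0,"roll":0,"gripper":-1},
    {"x":0,"y":0,"z":0,"roll":0,"gripper":-1}
  ]
}}

```text
t: 7.3
tool_pos: [423.1, 319.5, 220.3]
tcp_rot: [180.0, 0.1, -166.6]
force: [-2.9, -0.6, 5.5]
opening: 15.5
grasp_force: 47.0
```

{"name": "send_rows", "arguments": {
  "increments": [
    {"x":0,"y":0,"z":0,"roll":0,"gripper":0},
    {"x":0,"y":0,"z":0,"roll":0,"gripper":0},
    {"x":0,"y":0,"z":0,"roll":0,"gripper":0.4},
    {"x":0,"y":0,"z":0,"roll":0,"gripper":0.4},
    {"x":0,"y":0,"z":-0.1,"roll":0,"gripper":0.4},
    {"x":0,"y":0,"z":-0.14,"roll":0.0187,"gripper":1},
    {"x":0,"y":0,"z":-0.14,"roll":0.0187,"gripper":1},
    {"x":0,"y":0,"z":0,"roll":0.0187,"gripper":1},
    {"x":0,"y":0,"z":0,"roll":0.0187,"gripper":1},
    {"x":0,"y":0,"z":0,"roll":0.0187,"gripper":1}
  ]
}}

```text
t: 8.3
tool_pos: [423.0, 319.2, 333.2]
tcp_rot: [180.0, 0.0, 159.4]
force: [-0.5, -0.5, 0.9]
opening: 84.9
grasp_force: 0.0
```

```bash
python3 go.py 445.5 -2 335 -20.3
python3 - <<'E'
from m import *
c=mask(S,(3,60,30),(25,255,255),(150,150,215,275))
cv2.imwrite("pics/tray1.png",cv2.resize(S["color"][150:275,150:300,::-1],None,fx=4,fy=4,interpolation=0))
E
```

```text
t 8.3 at [423.  319.2 333.2] [180.    0.  159.4] roll deg -0.3 share -0.0008 tool mm [-132.5 -293.5   -1.8] shares [-0.4418 -0.9783 -0.0061] rows 7.156410371285219
```

View pics/tray1.png

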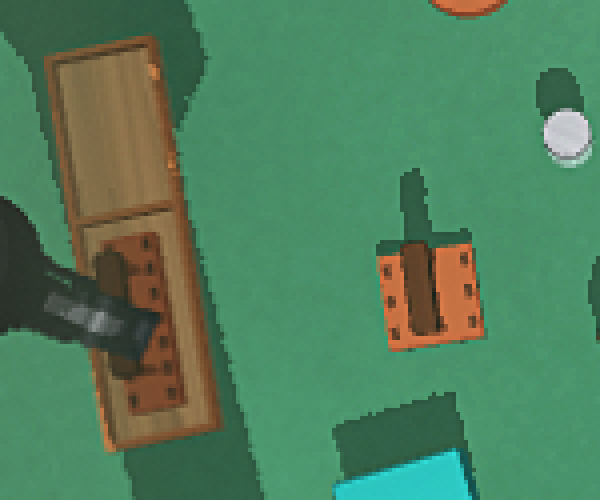

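The top crop shows the long stamp lying flat in the longer bay and about centred.

{"name": "send_rows", "arguments": {
  "increments": [
    {"x":-0.055,"y":-0.122,"z":0,"roll":0,"gripper":1},
    {"x":-0.055,"y":-0.122,"z":0,"roll":0,"gripper":1},
    {"x":-0.055,"y":-0.122,"z":0,"roll":0,"gripper":1},
    {"x":-0.055,"y":-0.122,"z":0,"roll":0,"gripper":1},
    {"x":-0.055,"y":-0.122,"z":0,"roll":0,"gripper":1},
    {"x":-0.055,"y":-0.122,"z":0,"roll":0,"gripper":1},
    {"x":-0.055,"y":-0.122,"z":0,"roll":0,"gripper":1},
    {"x":-0.055,"y":-0.122,"z":0,"roll":0,"gripper":1},
    {"x":0,"y":0,"z":0,"roll":0,"gripper":1},
    {"x":0,"y":0,"z":0,"roll":0,"gripper":1}
  ]
}}

```text
t: 9.4
tool_pos: [445.2, -1.8, 332.5]
tcp_rot: [180.0, -0.0, 159.6]
force: [0.1, 0.6, 0.0]
opening: 85.4
grasp_force: 0.0
```

```bash
python3 w.py f; python3 go.py 445.5 -2 190 -20.3
python3 - <<'E'
from m import *
d=np.load("w_f.npy",allow_pickle=True).item();W=d["s"];cw=cam(W,d["st"])
hsv=cv2.cvtColor(W["color"],cv2.COLOR_RGB2HSV);m=cv2.inRange(hsv,(8,120,60),(20,255,190));m[:60]=0;m[260:]=0;m[:,:220]=0;m[:,440:]=0
c=max(cv2.findContours(m,0,1)[0],key=cv2.contourArea);print(cv2.boundingRect(c),rect(c,cw,45),rect(c,cw,43))
cv2.imwrite("pics/fm.png",W["color"][:,:,::-1])
E
```

```text
9.4 [445.2  -1.8 332.5] [180.   -0.  159.6] [ -9.2   7.9 107.8   0.   64.4 -78.9] 85.38012837934866
t 9.45 at [445.1  -1.  332.5] [ 1.800e+02 -1.000e-01  1.597e+02] roll deg 0.0 share 0.0 tool mm [ -0.7  -0.8 142.5] shares [-0.0024 -0.0026  0.475 ] rows 3.1666177782932965
(302, 141, 47, 104) [443.9   2.3  83.5  34.8 -20.2] [444.5   2.1  84.1  35.1 -20.2]
```

View pics/fm.png

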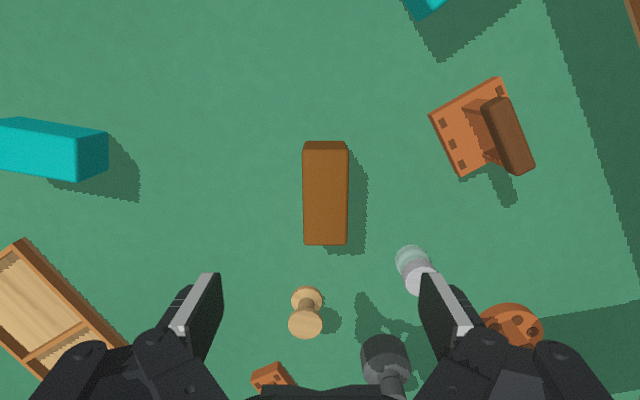

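The wax is at columns 302-349, rows 150-245, with the fingers straddling it and clear of everything.

{"name": "send_rows", "arguments": {
  "force": 35,
  "increments": [
    {"x":0,"y":0.007,"z":0.14,"roll":0,"gripper":1},
    {"x":0,"y":0,"z":0.14,"roll":0,"gripper":1},
    {"x":0,"y":0,"z":0.14,"roll":0,"gripper":1},
    {"x":0,"y":0,"z":0.058,"roll":0,"gripper":1},
    {"x":0,"y":0,"z":0,"roll":0,"gripper":0},
    {"x":0,"y":0,"z":0,"roll":0,"gripper":-0.3},
    {"x":0,"y":0,"z":0,"roll":0,"gripper":-0.6},
    {"x":0,"y":0,"z":0,"roll":0,"gripper":-0.6},
    {"x":0,"y":0,"z":0,"roll":0,"gripper":-0.6},
    {"x":0,"y":0,"z":0,"roll":0,"gripper":-0.6}
  ]
}}

```text
t: 10.55
tool_pos: [446.8, 1.0, 190.8]
tcp_rot: [179.9, 0.2, 159.7]
force: [0.4, 2.0, 6.9]
opening: 35.4
grasp_force: 36.7
```

{"name": "send_rows", "arguments": {
  "increments": [
    {"x":0,"y":0,"z":-0.05,"roll":0,"gripper":-0.6},
    {"x":0,"y":0,"z":-0.12,"roll":0,"gripper":-0.6},
    {"x":0,"y":0,"z":-0.14,"roll":0,"gripper":-0.6},
    {"x":0,"y":0,"z":-0.14,"roll":0,"gripper":-0.6},
    {"x":0,"y":0,"z":0,"roll":-0.0187,"gripper":-0.6},
    {"x":0,"y":0,"z":0,"roll":-0.0187,"gripper":-0.6},
    {"x":0,"y":0,"z":0,"roll":-0.0187,"gripper":-0.6},
    {"x":0,"y":0,"z":0,"roll":-0.0187,"gripper":-0.6},
    {"x":0,"y":0,"z":0,"roll":-0.0187,"gripper":-0.6},
    {"x":0,"y":0,"z":0,"roll":0,"gripper":-0.6}
  ]
}}

```text
t: 11.55
tool_pos: [445.6, 0.8, 324.5]
tcp_rot: [-180.0, 0.0, -166.7]
force: [-0.4, 0.5, -1.8]
opening: 35.6
grasp_force: 35.6
```

```bash
python3 go.py 546 347.7 325 13.3
```

```text
t 11.55 at [445.6   0.8 324.5] [-180.     0.  -166.7] roll deg 0.0 share 0.0001 tool mm [-177.6  314.5   -0.5] shares [-0.5918  1.0484 -0.0016] rows 8.026217505754628
```

{"name": "send_rows", "arguments": {
  "increments": [
    {"x":-0.074,"y":0.131,"z":0,"roll":0,"gripper":-0.6},
    {"x":-0.074,"y":0.131,"z":0,"roll":0,"gripper":-0.6},
    {"x":-0.074,"y":0.131,"z":0,"roll":0,"gripper":-0.6},
    {"x":-0.074,"y":0.131,"z":0,"roll":0,"gripper":-0.6},
    {"x":-0.074,"y":0.131,"z":0,"roll":0,"gripper":-0.6},
    {"x":-0.074,"y":0.131,"z":0,"roll":0,"gripper":-0.6},
    {"x":-0.074,"y":0.131,"z":0,"roll":0,"gripper":-0.6},
    {"x":-0.074,"y":0.131,"z":0,"roll":0,"gripper":-0.6},
    {"x":0,"y":0,"z":0,"roll":0,"gripper":-0.6},
    {"x":0,"y":0,"z":0,"roll":0,"gripper":-0.6}
  ]
}}

```text
t: 12.55
tool_pos: [545.9, 348.5, 323.6]
tcp_rot: [-180.0, -0.1, -166.6]
force: [0.4, 0.7, -2.6]
opening: 35.1
grasp_force: 35.9
```

```bash
python3 w.py g;python3 go.py 546 347.7 325 13.3
```

```text
12.55 [545.9 348.5 323.6] [-1.800e+02 -1.000e-01 -1.666e+02] [ 26.4  24.9  83.9  -0.   71.2 -76.9] 35.12898883506525
t 12.6 at [545.7 347.5 323.8] [-1.799e+02 -1.000e-01 -1.667e+02] roll deg 0.0 share 0.0 tool mm [-0.4  0.1 -1.2] shares [-0.0012  0.0005 -0.0041] rows 0.028919645085443823
```

View pics/w_g.png

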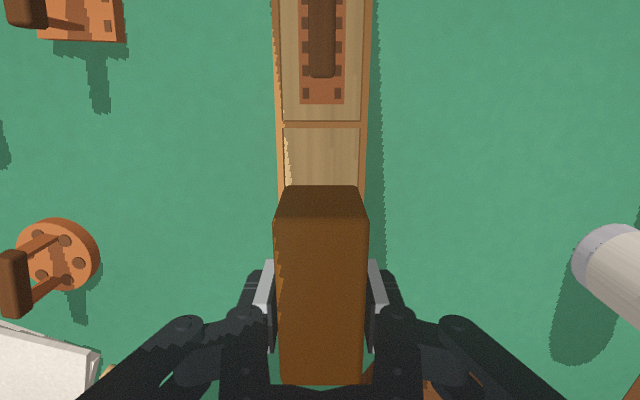

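The long stamp sits in the longer bay, with its end at (322,104). The divider is at (322,124) and the wax is held straight.

Run:
```python
from h import *
d=np.load("w_g.npy",allow_pickle=True).item();c=cam(d["s"],d["st"])
u=np.array([np.cos(np.radians(13.3)),np.sin(np.radians(13.3))]);v=np.array([-u[1],u[0]])
P=plane(c,[(283.5,124),(361.5,124),(322,124)],16)[:,:2];m=P[:2].mean(0);print(P.round(1),"width",np.linalg.norm(P[0]-P[1]))
print("divider",m,"short bay",m+55*u,"tray",m-17.5*u)
Q=plane(c,[(322.5,104)],19)[0,:2];s=Q-56*u;r=s-(m-17.5*u);print("stamp in tray",r@u,r@v)
```

```text
[[499.3 307.3]
 [485.3 366.5]
 [492.4 336.5]] width 60.883003693896114
divider [492.31313819 336.87951588] short bay [545.83797619 349.53225142] tray [475.28250792 332.85364548]
stamp in tray -53.7224889206456 -0.05522391778536055
```

{"name": "send_rows", "arguments": {
  "increments": [
    {"x":0,"y":0.005,"z":0.12,"roll":0,"gripper":-0.6},
    {"x":0,"y":0,"z":0.14,"roll":0,"gripper":-0.6},
    {"x":0,"y":0,"z":0.12,"roll":0,"gripper":-0.6},
    {"x":0,"y":0,"z":0.02,"roll":0,"gripper":-0.6},
    {"x":0,"y":0,"z":0.01,"roll":0,"gripper":-0.6},
    {"x":0,"y":0,"z":0.006,"roll":0,"gripper":-0.6},
    {"x":0,"y":0,"z":0.006,"roll":0,"gripper":-0.6},
    {"x":0,"y":0,"z":0,"roll":0,"gripper":-0.6},
    {"x":0,"y":0,"z":0,"roll":0,"gripper":-0.6}
  ]
}}

```text
t: 13.5
tool_pos: [546.0, 349.4, 198.9]
tcp_rot: [180.0, 0.1, -166.6]
force: [-0.2, 0.4, -1.5]
opening: 35.3
grasp_force: 35.8
```

{"name": "send_rows", "arguments": {
  "increments": [
    {"x":0,"y":0,"z":0.006,"roll":0,"gripper":-0.6},
    {"x":0,"y":0,"z":0.006,"roll":0,"gripper":-0.6},
    {"x":0,"y":0,"z":0,"roll":0,"gripper":-0.6},
    {"x":0,"y":0,"z":0,"roll":0,"gripper":-0.6}
  ]
}}

```text
t: 13.9
tool_pos: [545.9, 349.4, 195.8]
tcp_rot: [180.0, 0.1, -166.6]
force: [-2.2, -1.3, 7.5]
opening: 35.7
grasp_force: 36.9
```

{"name": "send_rows", "arguments": {
  "increments": [
    {"x":0,"y":0,"z":0,"roll":0,"gripper":0.2},
    {"x":0,"y":0,"z":0,"roll":0,"gripper":0.2},
    {"x":0,"y":0,"z":0,"roll":0,"gripper":0.2},
    {"x":0,"y":0,"z":0,"roll":0,"gripper":0.2},
    {"x":0,"y":0,"z":-0.05,"roll":0,"gripper":0.2},
    {"x":0,"y":0,"z":-0.14,"roll":0,"gripper":0.2},
    {"x":0,"y":0,"z":-0.14,"roll":0,"gripper":1},
    {"x":0,"y":0,"z":-0.14,"roll":0.014,"gripper":1},
    {"x":0,"y":0,"z":0,"roll":0.014,"gripper":1},
    {"x":0,"y":0,"z":0,"roll":0,"gripper":1}
  ]
}}

```text
t: 14.9
tool_pos: [546.0, 349.3, 336.8]
tcp_rot: [179.9, 0.2, -176.7]
force: [-0.0, -0.0, -0.3]
opening: 85.1
grasp_force: 0.0
```

```bash
python3 go.py 664 122 335 3.3
```

```text
t 14.9 at [546.  349.3 336.8] [ 179.9    0.2 -176.7] roll deg -0.0 share -0.0 tool mm [-104.8 -233.7    1.8] shares [-0.3492 -0.779   0.0059] rows 5.691643666270429
```

{"name": "send_rows", "arguments": {
  "increments": [
    {"x":-0.058,"y":-0.13,"z":0,"roll":0,"gripper":1},
    {"x":-0.058,"y":-0.13,"z":0,"roll":0,"gripper":1},
    {"x":-0.058,"y":-0.13,"z":0,"roll":0,"gripper":1},
    {"x":-0.058,"y":-0.13,"z":0,"roll":0,"gripper":1},
    {"x":-0.058,"y":-0.13,"z":0,"roll":0,"gripper":1},
    {"x":-0.058,"y":-0.13,"z":0,"roll":0,"gripper":1},
    {"x":0,"y":0,"z":0,"roll":0,"gripper":1},
    {"x":0,"y":0,"z":0,"roll":0,"gripper":1}
  ]
}}

```text
t: 15.7
tool_pos: [663.4, 120.5, 333.1]
tcp_rot: [180.0, -0.2, -176.8]
force: [-0.1, 0.4, -0.5]
opening: 85.3
grasp_force: 0.0
```

```bash
python3 w.py i
python3 - <<'E'
import cv2
a=cv2.imread("pics/w_i.png");b=cv2.imread("pics/w_c.png")
from station import env
t=env.snapshot("top")["color"][140:280,140:260,::-1]
x=cv2.resize(a[60:260,220:420],(400,400),interpolation=0);y=cv2.resize(t,(343,400),interpolation=0)
cv2.imwrite("pics/i.png",cv2.hconcat([x,y]))
E
```

```text
15.7 [663.4 120.5 333.1] [ 180.    -0.2 -176.8] [  4.4  26.8  79.3   0.   74.1 -88.9] 85.31155003383901
```

View pics/i.png

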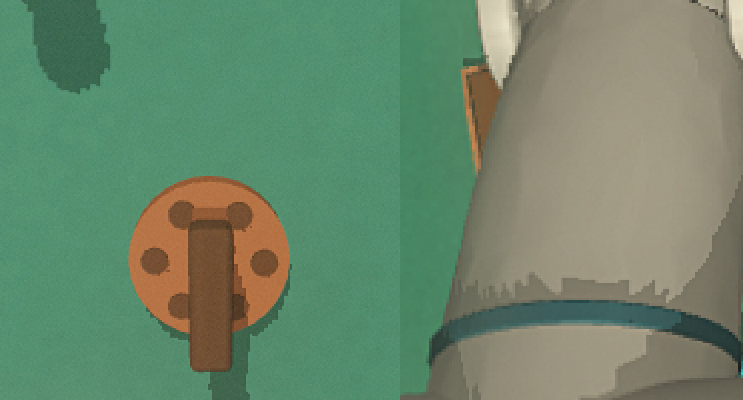

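The round stamp's bar runs from (325,173) to (325,245) and is aligned with the tool's x. The arm hides the tray in the top view.

```bash
python3 - <<'E'
from m import *
d=np.load("w_i.npy",allow_pickle=True).item();c=cam(d["s"],d["st"])
P=plane(c,[(325.5,173),(325.5,245.5)],68);print(P.round(1),P.mean(0),np.linalg.norm(P[0]-P[1]))
f=mask(d["s"],(3,110,60),(20,255,255),(270,140,380,232));e=cv2.fitEllipse(cv2.convexHull(f));print(e,plane(c,[e[0]],12))
E
python3 go.py 664 122 214 3.3
```

```text
[[636.5 122.3  68. ]
 [691.6 125.6  68. ]] [664.05842062 123.96531027  68.        ] 55.19419505411742
((324.2949523925781, 189.18605041503906), (78.92113494873047, 83.4860610961914), 177.62295532226562) [[664.72938056 123.81602557  12.        ]]
t 15.9 at [662.7 122.9 334.6] [ 1.800e+02 -1.000e-01 -1.766e+02] roll deg 0.1 share 0.0003 tool mm [ -1.3  -1.  120.6] shares [-0.0043 -0.0032  0.402 ] rows 2.6800909010231377
```

{"name": "send_rows", "arguments": {
  "force": 45,
  "increments": [
    {"x":-0.005,"y":0.003,"z":0.14,"roll":0,"gripper":1},
    {"x":0,"y":0,"z":0.14,"roll":0,"gripper":1},
    {"x":0,"y":0,"z":0.12,"roll":0,"gripper":1},
    {"x":0,"y":0,"z":0,"roll":0,"gripper":0},
    {"x":0,"y":0,"z":0,"roll":0,"gripper":-0.7},
    {"x":0,"y":0,"z":0,"roll":0,"gripper":-1},
    {"x":0,"y":0,"z":0,"roll":0,"gripper":-1},
    {"x":0,"y":0,"z":0,"roll":0,"gripper":-1},
    {"x":0,"y":0,"z":0,"roll":0,"gripper":-1},
    {"x":0,"y":0,"z":0,"roll":0,"gripper":-1}
  ]
}}

```text
t: 16.9
tool_pos: [665.5, 122.9, 217.2]
tcp_rot: [180.0, 0.2, -176.7]
force: [-0.3, 2.1, 6.1]
opening: 15.0
grasp_force: 48.9
```

{"name": "send_rows", "arguments": {
  "increments": [
    {"x":0,"y":0,"z":-0.05,"roll":0,"gripper":-1},
    {"x":0,"y":0,"z":-0.12,"roll":0,"gripper":-1},
    {"x":0,"y":0,"z":-0.14,"roll":0,"gripper":-1},
    {"x":0,"y":0,"z":-0.14,"roll":0,"gripper":-1},
    {"x":0,"y":0,"z":0,"roll":0,"gripper":-1},
    {"x":0,"y":0,"z":0,"roll":0,"gripper":-1}
  ]
}}

```text
t: 17.5
tool_pos: [664.5, 122.3, 350.6]
tcp_rot: [-180.0, 0.0, -176.7]
force: [0.2, 0.6, -4.5]
opening: 15.2
grasp_force: 47.6
```

```bash
python3 go.py 455.5 -331.5 350 3.3
```

```text
t 17.5 at [664.5 122.3 350.6] [-180.     0.  -176.7] roll deg -0.0 share -0.0001 tool mm [ 234.8 -441.1    0.6] shares [ 0.7826 -1.4702  0.002 ] rows 11.103447515280727
```

{"name": "send_rows", "arguments": {
  "increments": [
    {"x":0.071,"y":-0.1335,"z":0,"roll":0,"gripper":-1},
    {"x":0.071,"y":-0.1335,"z":0,"roll":0,"gripper":-1},
    {"x":0.071,"y":-0.1335,"z":0,"roll":0,"gripper":-1},
    {"x":0.071,"y":-0.1335,"z":0,"roll":0,"gripper":-1},
    {"x":0.071,"y":-0.1335,"z":0,"roll":0,"gripper":-1},
    {"x":0.071,"y":-0.1335,"z":0,"roll":0,"gripper":-1},
    {"x":0.071,"y":-0.1335,"z":0,"roll":0,"gripper":-1},
    {"x":0.071,"y":-0.1335,"z":0,"roll":0,"gripper":-1},
    {"x":0.071,"y":-0.1335,"z":0,"roll":0,"gripper":-1},
    {"x":0.071,"y":-0.1335,"z":0,"roll":0,"gripper":-1}
  ]
}}

```text
t: 18.5
tool_pos: [473.1, -290.4, 347.2]
tcp_rot: [179.8, -0.3, -176.7]
force: [0.1, 0.2, -3.3]
opening: 15.3
grasp_force: 47.6
```

{"name": "send_rows", "arguments": {
  "increments": [
    {"x":0.071,"y":-0.1335,"z":0,"roll":0,"gripper":-1},
    {"x":0,"y":0,"z":0,"roll":0,"gripper":-1},
    {"x":0,"y":0,"z":0,"roll":0,"gripper":-1},
    {"x":0,"y":0,"z":0,"roll":0,"gripper":-1}
  ]
}}

```text
t: 18.9
tool_pos: [455.7, -329.8, 348.2]
tcp_rot: [179.8, -0.1, -176.7]
force: [-0.2, 0.3, -3.2]
opening: 14.9
grasp_force: 47.4
```

```bash
python3 w.py j;python3 go.py 455.5 -331.5 222 3.3
```

```text
18.9 [ 455.7 -329.8  348.2] [ 1.798e+02 -1.000e-01 -1.767e+02] [ -43.    16.9   92.9    0.    70.4 -136.3] 14.91373042937799
t 18.95 at [ 456.1 -329.5  348.7] [ 1.798e+02 -1.000e-01 -1.767e+02] roll deg 0.0 share 0.0001 tool mm [  0.7  -2.  126.7] shares [ 0.0023 -0.0066  0.4223] rows 2.8158782625912435
```

View pics/w_j.png

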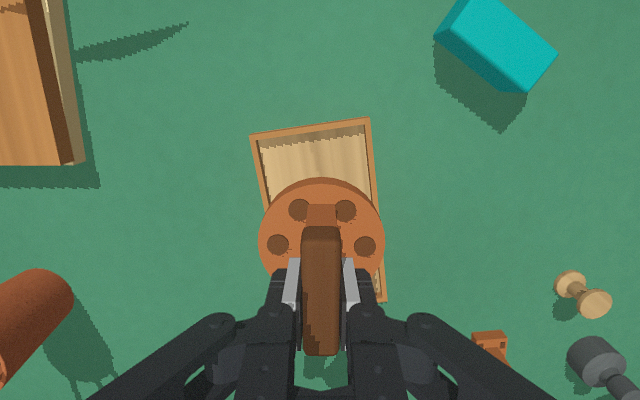

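The tray's near corners are at (249,135) and (371,117), and the held stamp hides the rest of the bay. That was the last picture I may view, so from here I check by numbers.

Run:
```python
from m import *
d=np.load("w_j.npy",allow_pickle=True).item();W=d["s"];c=cam(W,d["st"])
P=plane(c,[(249,135),(371,117)],16)[:,:2];w=P[1]-P[0];print(P.round(1),np.linalg.norm(w))
a=np.arctan2(w[1],w[0])-np.pi/2;u=np.array([np.cos(a),np.sin(a)]);print(np.degrees(a))
for ang in(np.degrees(a),11.5):
    u=np.array([np.cos(np.radians(ang)),np.sin(np.radians(ang))]);m=P.mean(0);print("tray",m+92.5*u,"larger",m+52.5*u,"smaller",m+142.5*u)
```

```text
[[ 415.9 -392.5]
 [ 395.  -289.4]] 105.18158247366057
11.45492138956985
tray [ 496.11683127 -322.60885633] larger [ 456.91358095 -330.55273222] smaller [ 545.12089418 -312.67901147]
tray [ 496.10235008 -322.53753539] larger [ 456.9053619  -330.51225277] smaller [ 545.09858531 -312.56913867]
```

{"name": "send_rows", "arguments": {
  "increments": [
    {"x":-0.004,"y":-0.005,"z":0.12,"roll":0,"gripper":-1},
    {"x":0,"y":0,"z":0.14,"roll":0,"gripper":-1},
    {"x":0,"y":0,"z":0.12,"roll":0,"gripper":-1},
    {"x":0,"y":0,"z":0.02,"roll":0,"gripper":-1},
    {"x":0,"y":0,"z":0.006,"roll":0,"gripper":-1},
    {"x":0,"y":0,"z":0.006,"roll":0,"gripper":-1},
    {"x":0,"y":0,"z":0.006,"roll":0,"gripper":-1},
    {"x":0,"y":0,"z":0,"roll":0,"gripper":-1},
    {"x":0,"y":0,"z":0,"roll":0,"gripper":-1}
  ]
}}

```text
t: 19.95
tool_pos: [457.6, -332.3, 225.7]
tcp_rot: [-179.9, 0.1, -176.7]
force: [0.3, 0.4, -2.7]
opening: 14.7
grasp_force: 47.4
```

{"name": "send_rows", "arguments": {
  "increments": [
    {"x":0,"y":0.003,"z":0.006,"roll":0,"gripper":-1},
    {"x":0,"y":0,"z":0.006,"roll":0,"gripper":-1},
    {"x":0,"y":0,"z":0,"roll":0,"gripper":-1},
    {"x":0,"y":0,"z":0,"roll":0,"gripper":-1}
  ]
}}

```text
t: 20.35
tool_pos: [457.3, -331.1, 222.2]
tcp_rot: [-180.0, 0.0, -176.7]
force: [-1.6, 1.0, 5.5]
opening: 14.8
grasp_force: 48.7
```

{"name": "send_rows", "arguments": {
  "increments": [
    {"x":0,"y":0,"z":0,"roll":0,"gripper":0},
    {"x":0,"y":0,"z":0,"roll":0,"gripper":0},
    {"x":0,"y":0,"z":0,"roll":0,"gripper":0.4},
    {"x":0,"y":0,"z":0,"roll":0,"gripper":0.4},
    {"x":0,"y":0,"z":-0.1,"roll":0,"gripper":0.4},
    {"x":0,"y":0,"z":-0.14,"roll":0,"gripper":1},
    {"x":0,"y":0,"z":-0.14,"roll":0,"gripper":1},
    {"x":0,"y":0,"z":-0.05,"roll":0,"gripper":1},
    {"x":0,"y":0,"z":0,"roll":0,"gripper":1}
  ]
}}

```text
t: 21.25
tool_pos: [457.9, -331.8, 353.1]
tcp_rot: [-179.7, 0.3, -176.7]
force: [-0.7, -0.3, 0.6]
opening: 85.4
grasp_force: 0.0
```

```bash
python3 go.py 645 -8 345 3.3
```

```text
t 21.25 at [ 457.9 -331.8  353.1] [-179.7    0.3 -176.7] roll deg -0.0 share -0.0001 tool mm [-205.4  312.5    8.1] shares [-0.6847  1.0416  0.0269] rows 8.31176266546202
```

{"name": "send_rows", "arguments": {
  "increments": [
    {"x":-0.0856,"y":0.13,"z":0,"roll":0,"gripper":1},
    {"x":-0.0856,"y":0.13,"z":0,"roll":0,"gripper":1},
    {"x":-0.0856,"y":0.13,"z":0,"roll":0,"gripper":1},
    {"x":-0.0856,"y":0.13,"z":0,"roll":0,"gripper":1},
    {"x":-0.0856,"y":0.13,"z":0,"roll":0,"gripper":1},
    {"x":-0.0856,"y":0.13,"z":0,"roll":0,"gripper":1},
    {"x":-0.0856,"y":0.13,"z":0,"roll":0,"gripper":1},
    {"x":-0.0856,"y":0.13,"z":0,"roll":0,"gripper":1},
    {"x":0,"y":0,"z":0,"roll":0,"gripper":1},
    {"x":0,"y":0,"z":0,"roll":0,"gripper":1}
  ]
}}

```text
t: 22.25
tool_pos: [644.4, -7.0, 347.7]
tcp_rot: [180.0, -0.2, -176.6]
force: [0.0, -0.6, 0.5]
opening: 85.7
grasp_force: 0.0
```

```bash
python3 w.py k
python3 - <<'E'
from m import *
d=np.load("w_k.npy",allow_pickle=True).item();W=d["s"];c=cam(W,d["st"])
p=proj(c,[(645,-8,0),(645,-8,28),(645,-8,66)]);print(p.round())
hsv=cv2.cvtColor(W["color"],cv2.COLOR_RGB2HSV)
x,y=p[2].astype(int);print(hsv[y-60:y+61:6,x].tolist())
m=cv2.inRange(hsv,(0,0,20),(180,75,140));k=np.zeros_like(m);k[y-70:y+45,x-60:x+60]=255;m&=k
for q in cv2.findContours(m,0,1)[0]:
    if cv2.contourArea(q)>200: print(cv2.boundingRect(q),cen(q))
m[m>0]=1
for r in range(y-60,y+46,6): 
    i=np.flatnonzero(m[r]); print(r,(i.min(),i.max()) if len(i) else None,end="; ")
E
```

```text
22.25 [644.4  -7.  347.7] [ 180.    -0.2 -176.6] [  -6.8   23.7   82.3   -0.    74.2 -100.2] 85.67897067692121
[[320. 180.]
 [320. 189.]
 [319. 203.]]
[[75, 109, 143], [75, 109, 143], [74, 107, 145], [75, 36, 84], [79, 23, 124], [96, 10, 130], [94, 16, 124], [79, 22, 91], [73, 20, 88], [70, 15, 103], [83, 22, 105], [90, 16, 98], [79, 20, 102], [73, 101, 106], [73, 110, 102], [75, 103, 141], [74, 110, 141], [74, 108, 142], [73, 104, 140], [74, 105, 143], [70, 101, 142]]
(295, 157, 57, 63) (322.51376031236225, 187.68990490585048)
142 None; 148 None; 154 None; 160 (np.int64(309), np.int64(335)); 166 (np.int64(303), np.int64(343)); 172 (np.int64(299), np.int64(346)); 178 (np.int64(297), np.int64(348)); 184 (np.int64(295), np.int64(349)); 190 (np.int64(295), np.int64(351)); 196 (np.int64(296), np.int64(350)); 202 (np.int64(298), np.int64(347)); 208 (np.int64(302), np.int64(343)); 214 (np.int64(309), np.int64(335)); 220 None; 226 None; 232 None; 238 None; 244 None;
```

{"name": "send_rows", "arguments": {
  "force": 50,
  "increments": [
    {"x":-0.002,"y":0.006,"z":0.14,"roll":0,"gripper":1},
    {"x":0,"y":0,"z":0.14,"roll":0,"gripper":1},
    {"x":0,"y":0,"z":0.14,"roll":0,"gripper":1},
    {"x":0,"y":0,"z":0.035,"roll":0,"gripper":1},
    {"x":0,"y":0,"z":0,"roll":0,"gripper":0},
    {"x":0,"y":0,"z":0,"roll":0,"gripper":-0.5},
    {"x":0,"y":0,"z":0,"roll":0,"gripper":-0.8},
    {"x":0,"y":0,"z":0,"roll":0,"gripper":-0.8},
    {"x":0,"y":0,"z":0,"roll":0,"gripper":-0.8},
    {"x":0,"y":0,"z":0,"roll":0,"gripper":-0.8}
  ]
}}

```text
t: 23.4
tool_pos: [645.8, -5.9, 215.7]
tcp_rot: [-180.0, 0.2, -176.7]
force: [-0.4, 2.3, 6.7]
opening: 22.7
grasp_force: 48.9
```

{"name": "send_rows", "arguments": {
  "increments": [
    {"x":0,"y":0,"z":-0.05,"roll":0,"gripper":-0.8},
    {"x":0,"y":0,"z":-0.12,"roll":0,"gripper":-0.8},
    {"x":0,"y":0,"z":-0.14,"roll":0,"gripper":-0.8},
    {"x":0,"y":0,"z":-0.14,"roll":0,"gripper":-0.8},
    {"x":0,"y":0,"z":0,"roll":0,"gripper":-0.8},
    {"x":0,"y":0,"z":0,"roll":0,"gripper":-0.8}
  ]
}}

```text
t: 24.0
tool_pos: [644.8, -6.1, 349.1]
tcp_rot: [-180.0, 0.1, -176.7]
force: [-1.2, -0.4, -4.3]
opening: 22.1
grasp_force: 49.7
```

```bash
python3 go.py 545.1 -312.6 345 3.3
```

```text
t 24.0 at [644.8  -6.1 349.1] [-1.800e+02  1.000e-01 -1.767e+02] roll deg -0.0 share -0.0 tool mm [ 117.1 -300.3    4.1] shares [ 0.3905 -1.0009  0.0137] rows 7.163246335731368
```

{"name": "send_rows", "arguments": {
  "increments": [
    {"x":0.049,"y":-0.125,"z":0,"roll":0,"gripper":-0.8},
    {"x":0.049,"y":-0.125,"z":0,"roll":0,"gripper":-0.8},
    {"x":0.049,"y":-0.125,"z":0,"roll":0,"gripper":-0.8},
    {"x":0.049,"y":-0.125,"z":0,"roll":0,"gripper":-0.8},
    {"x":0.049,"y":-0.125,"z":0,"roll":0,"gripper":-0.8},
    {"x":0.049,"y":-0.125,"z":0,"roll":0,"gripper":-0.8},
    {"x":0.049,"y":-0.125,"z":0,"roll":0,"gripper":-0.8},
    {"x":0.049,"y":-0.125,"z":0,"roll":0,"gripper":-0.8},
    {"x":0,"y":0,"z":0,"roll":0,"gripper":-0.8},
    {"x":0,"y":0,"z":0,"roll":0,"gripper":-0.8}
  ]
}}

```text
t: 25.0
tool_pos: [543.7, -312.9, 345.7]
tcp_rot: [179.8, -0.2, -176.9]
force: [0.1, 0.3, -3.6]
opening: 22.1
grasp_force: 50.2
```

```bash
python3 w.py l; python3 go.py 545.1 -312.6 221 3.3
python3 - <<'E'
from m import *
d=np.load("w_l.npy",allow_pickle=True).item();W=d["s"];c=cam(W,d["st"])
# disc of the placed round stamp, seen past the held weight
p=proj(c,[(457,-330.5,19)])[0];print("expected disc",p.round(1))
x,y=map(int,p);f=mask(W,(3,140,110),(13,255,255),(max(0,x-65),max(0,y-65),x+65,y+65))
print(cv2.boundingRect(f),cv2.contourArea(f));h=cv2.convexHull(f);e=cv2.fitEllipse(h);print(e,plane(c,[e[0]],17))
E
```

```text
25.0 [ 543.7 -312.9  345.7] [ 179.8   -0.2 -176.9] [ -36.3   22.4   84.8    0.    73.2 -129.4] 22.106859878702192
t 25.05 at [ 544.2 -312.   346.1] [ 179.8   -0.2 -176.8] roll deg -0.1 share -0.0002 tool mm [ -0.9  -0.7 125.1] shares [-0.0029 -0.0023  0.417 ] rows 2.779993836456211
expected disc [303.   81.1]
(260, 35, 86, 90) 4557.0
((302.35784912109375, 79.27629852294922), (85.4266586303711, 90.30791473388672), 173.0797882080078) [[ 455.57737897 -331.18809414   17.        ]]
```

{"name": "send_rows", "arguments": {
  "increments": [
    {"x":-0.003,"y":-0.002,"z":0.12,"roll":0,"gripper":-0.8},
    {"x":0,"y":0,"z":0.14,"roll":0,"gripper":-0.8},
    {"x":0,"y":0,"z":0.12,"roll":0,"gripper":-0.8},
    {"x":0,"y":0,"z":0.02,"roll":0,"gripper":-0.8},
    {"x":0,"y":0,"z":0.006,"roll":0,"gripper":-0.8},
    {"x":0,"y":0,"z":0.006,"roll":0,"gripper":-0.8},
    {"x":0,"y":0,"z":0,"roll":0,"gripper":-0.8},
    {"x":0,"y":0,"z":0,"roll":0,"gripper":-0.8}
  ]
}}

```text
t: 25.95
tool_pos: [546.3, -313.2, 226.8]
tcp_rot: [-179.9, 0.2, -176.7]
force: [-0.8, 0.8, -3.6]
opening: 22.0
grasp_force: 50.2
```

{"name": "send_rows", "arguments": {
  "increments": [
    {"x":0,"y":0,"z":0.006,"roll":0,"gripper":-0.8},
    {"x":0,"y":0,"z":0.005,"roll":0,"gripper":-0.8},
    {"x":0,"y":0,"z":0,"roll":0,"gripper":-0.8},
    {"x":0,"y":0,"z":0,"roll":0,"gripper":-0.8}
  ]
}}

```text
t: 26.35
tool_pos: [545.7, -313.0, 221.6]
tcp_rot: [180.0, -0.0, -176.7]
force: [0.8, 0.2, -2.3]
opening: 22.1
grasp_force: 50.2
```

{"name": "send_rows", "arguments": {
  "increments": [
    {"x":0,"y":0,"z":0.004,"roll":0,"gripper":-0.8},
    {"x":0,"y":0,"z":0.003,"roll":0,"gripper":-0.8},
    {"x":0,"y":0,"z":0,"roll":0,"gripper":-0.8},
    {"x":0,"y":0,"z":0,"roll":0,"gripper":-0.8}
  ]
}}

```text
t: 26.75
tool_pos: [545.9, -312.9, 220.8]
tcp_rot: [-180.0, 0.1, -176.7]
force: [-1.9, 1.7, 5.2]
opening: 22.3
grasp_force: 51.1
```

{"name": "send_rows", "arguments": {
  "increments": [
    {"x":0,"y":0,"z":0,"roll":0,"gripper":0},
    {"x":0,"y":0,"z":0,"roll":0,"gripper":0},
    {"x":0,"y":0,"z":0,"roll":0,"gripper":0.2},
    {"x":0,"y":0,"z":0,"roll":0,"gripper":0.2},
    {"x":0,"y":0,"z":-0.1,"roll":0,"gripper":0.2},
    {"x":0,"y":0,"z":-0.14,"roll":0,"gripper":0.2},
    {"x":0,"y":0,"z":-0.14,"roll":0,"gripper":0.2},
    {"x":0,"y":0,"z":-0.14,"roll":0,"gripper":0.2},
    {"x":0.05,"y":0.12,"z":0,"roll":0,"gripper":0.2},
    {"x":0.08,"y":0.13,"z":0,"roll":0,"gripper":0.2}
  ]
}}

```text
t: 27.75
tool_pos: [503.4, -240.8, 377.1]
tcp_rot: [-179.8, 0.3, -176.8]
force: [-0.6, 1.7, -0.2]
opening: 50.9
grasp_force: 0.0
```

{"name": "send_rows", "arguments": {
  "increments": [
    {"x":0.08,"y":0.13,"z":0,"roll":0,"gripper":0.2},
    {"x":0.08,"y":0.13,"z":0,"roll":0,"gripper":0.2},
    {"x":0.08,"y":0.13,"z":0,"roll":0,"gripper":0.2},
    {"x":0.08,"y":0.13,"z":0,"roll":0,"gripper":0.2},
    {"x":0.08,"y":0.13,"z":0,"roll":0,"gripper":0.2},
    {"x":0.08,"y":0.1,"z":0,"roll":0,"gripper":0.2},
    {"x":0,"y":0,"z":0,"roll":0,"gripper":0.2},
    {"x":0,"y":0,"z":0,"roll":0,"gripper":0.2}
  ]
}}

```text
t: 28.55
tool_pos: [345.6, -23.5, 376.0]
tcp_rot: [-179.9, 0.1, -176.6]
force: [0.6, 0.2, 0.1]
opening: 51.3
grasp_force: 0.0
```

Run:
```python
from m import *
print(env.read_state()["tool_pos"].round())
def fr(p,t,a):
    r=np.array(p[:2])-t;a=np.radians(a);return (r@[np.cos(a),np.sin(a)]).round(1),(r@[-np.sin(a),np.cos(a)]).round(1)
L=(475.3,332),13.3;B=(496,-322.6),11.5
def box(c,X,r):
    x,y=proj(c,[X])[0];return int(x-r),int(y-r),int(x+r),int(y+r)
def tryit(n,f):
    try:print(n,f())
    except Exception as e:print(n,"fail",e)
for nm,s,c in(("top",S,ct),("scene",Z,cs)):
    print(nm)
    def wax():
        q=mask(s,(8,140,70),(20,255,175),box(c,(546,349,50),20));r=rect(q,c,50);return r,fr(r,*L)
    def rnd():
        q=mask(s,(3,145,90),(13,255,255),box(c,(456,-331,19),22));e=cv2.fitEllipse(cv2.convexHull(q));r=plane(c,[e[0]],17)[0];return r.round(1),fr(r,*B),e[1]
    def lng():
        q=mask(s,(3,145,90),(13,255,255),box(c,(421,318,12),32));r=rect(q,c,19);return r,fr(r,*L)
    def wt():
        q=mask(s,(0,0,20),(180,75,140),box(c,(545.5,-313,35),22));r=rect(q,c,33);return r,fr(r,*B)
    for n,f in(("wax",wax),("round",rnd),("long",lng),("weight",wt)):tryit(n,f)
a=cv2.imread("pics/top0.png").astype(int);b=S["color"][:,:,::-1].astype(int)
for n,(x0,y0,x1,y1) in dict(sq=(243,205,275,242),short=(350,118,375,164),jar=(282,172,302,194),spool=(325,172,345,192)).items():
    print(n,np.abs(a-b)[y0:y1,x0:x1].mean().round(1))
```

```text
[347. -24. 376.]
top
wax (array([573.3, 314.8,  74.1,  33.8,  41.7]), (np.float64(91.4), np.float64(-39.3)))
round (array([ 455. , -332.4,   17. ]), (np.float64(-42.2), np.float64(-1.4)), (27.04117202758789, 27.73056983947754))
long (array([422. , 316.1, 111.9,  36.5,  13.4]), (np.float64(-55.5), np.float64(-3.2)))
weight (array([ 542.5, -310. ,   51.7,   50.4,   88.7]), (np.float64(48.1), np.float64(3.1)))
scene
wax (array([544.1, 346.4,  87.9,  63.4,  23.5]), (np.float64(70.3), np.float64(-1.8)))
round (array([ 453.6, -331.1,   17. ]), (np.float64(-43.3), np.float64(0.2)), (27.567405700683594, 30.925701141357422))
long (array([424.9, 320.6, 129.2,  35.7,  12.6]), (np.float64(-51.7), np.float64(0.5)))
weight (array([ 544.1, -311.4,  112.7,   48.3,   39.3]), (np.float64(49.4), np.float64(1.4)))
sq 1.5
short 0.9
jar 26.0
spool 1.2
```

Run:
```python
from m import *
a=cv2.imread("pics/scene0.png").astype(int);b=Z["color"][:,:,::-1].astype(int)
print("jar scene diff",np.abs(a-b)[218:246,316:338].mean(), "other",np.abs(a-b)[218:246,340:360].mean())
for n,s,o in(("t",S["color"],cv2.imread("pics/top0.png")[:,:,::-1]),):
    print(s[176:192:3,286:300:3].tolist()[:3],o[176:192:3,286:300:3].tolist()[:3])
h=cv2.cvtColor(S["color"],cv2.COLOR_RGB2HSV)
u=np.array([np.cos(np.radians(13.3)),np.sin(np.radians(13.3))]);v=np.array([-u[1],u[0]])
for d in(u,v):
    for k in range(-60,61,6):
        x=np.array([546,349])+k*d;q=proj(ct,[(*x,50)])[0].round().astype(int);print(k,q,h[q[1],q[0]].tolist(),end=" ")
    print()
```

```text
jar scene diff 22.15638528138528 other 3.9005952380952382
[[[49, 95, 69], [45, 92, 66], [46, 92, 65], [48, 93, 67], [48, 90, 66]], [[47, 90, 66], [124, 128, 131], [124, 126, 131], [131, 129, 134], [73, 147, 108]], [[225, 222, 230], [118, 123, 125], [125, 127, 130], [129, 131, 134], [69, 149, 105]]] [[[51, 96, 70], [41, 88, 63], [45, 90, 64], [43, 88, 62], [73, 144, 106]], [[45, 83, 62], [197, 198, 204], [193, 196, 201], [212, 207, 216], [70, 143, 105]], [[219, 211, 221], [187, 190, 195], [194, 197, 200], [199, 201, 205], [61, 140, 98]]]
-60 [176 202] [21, 110, 125] -54 [175 200] [18, 117, 213] -48 [175 198] [17, 154, 78] -42 [175 195] [35, 88, 55] -36 [174 193] [19, 129, 83] -30 [174 191] [20, 129, 81] -24 [173 188] [21, 124, 80] -18 [173 186] [20, 131, 80] -12 [173 184] [20, 126, 79] -6 [172 181] [21, 123, 79] 0 [172 179] [22, 128, 78] 6 [172 177] [22, 121, 78] 12 [171 174] [21, 124, 78] 18 [171 172] [21, 121, 78] 24 [170 170] [22, 119, 77] 30 [170 168] [22, 119, 77] 36 [170 165] [22, 117, 76] 42 [169 163] [15, 143, 127] 48 [169 161] [76, 141, 94] 54 [169 159] [71, 115, 93] 60 [168 156] [72, 118, 95] 
-60 [196 174] [73, 126, 87] -54 [193 175] [76, 144, 87] -48 [191 175] [14, 151, 105] -42 [188 176] [16, 127, 143] -36 [186 176] [18, 119, 129] -30 [184 177] [18, 121, 103] -24 [181 177] [23, 123, 60] -18 [179 178] [18, 141, 76] -12 [177 178] [19, 137, 80] -6 [174 179] [20, 129, 79] 0 [172 179] [22, 128, 78] 6 [170 180] [22, 121, 76] 12 [167 180] [16, 154, 121] 18 [165 181] [16, 137, 127] 24 [162 181] [74, 127, 133] 30 [160 182] [73, 120, 134] 36 [158 182] [73, 118, 136] 42 [155 182] [73, 120, 136] 48 [153 183] [73, 123, 135] 54 [151 183] [73, 123, 137] 60 [148 184] [73, 125, 137]
```

Run:
```python
from m import *
q=mask(S,(16,90,66),(25,160,92),(150,150,200,205));r=rect(q,ct,50);print("wax top",r,cv2.contourArea(q))
c=mask(S,(8,60,30),(25,255,255),(150,150,215,275));t=rect(c,ct,16);print("tray top",t)
z=mask(Z,(14,60,40),(25,200,110),(430,195,520,330));print("scene",cv2.boundingRect(z))
d=r[:2]-t[:2];a=np.radians(13.3);print(d@[np.cos(a),np.sin(a)],d@[-np.sin(a),np.cos(a)])
```

```text
wax top [548.4 347.8  81.6  47.8   4.2] 338.0
tray top [474.9 328.7 260.9  75.1  13.1]
scene (462, 257, 27, 50)
75.92259712940879 1.6790607867167313
```

```bash
python3 -c "
from station import env
print(env.sign_off())"
```

```text
the job is handed in; nothing more can be done
None
```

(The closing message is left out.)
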